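# Start up the arc lamp from its supply and hand control

### The arm

A 6-joint arm with a two-finger parallel gripper is mounted at the origin on the work surface. World frame = base frame: x ahead of the robot, y to its left, z up, the work surface at z = 0. Lengths are in mm, angles in rad, forces in N, time in s.
With the tool pointing down it reaches from about 350 to 875 mm from the base axis. Payload 4.2 kg.
Tool frame: the origin (TCP) lies between the finger pads; the fingertips stand 11 mm ahead of it and the grasp point (between the pads) lies 8 mm behind it; z points along the fingers, x is the direction in which the jaws open and shut, and the axes are right-handed (so a half turn about z gives the same grasp; the last joint's range is limited). The gripper opens to 87 mm and grips with 3 to 60 N. Pads are 19 mm wide; open, the fingers measure 117 mm over their backs; the gripper's body (75 mm by 190 mm) begins 51 mm behind the grasp point.
Start: joints at [1.552, 0.385, 0.008, 0, -1.194, -0.259], TCP at [171.368, 601.026, 233.55] pointing down, gripper open.
Joint ranges: [-3.14, 3.14], [-1.21, 2.06], [-1.07, 1.41], [-3.16, 2.05], [-2.99, -0.16], [-3.1, 3.1]. Speed limits (rad/s): [2.79, 2.79, 3.14, 3.14, 3.14, 3.14].

### API

Orientations are given as a unit quaternion [w, x, y, z].
In Python, from plant import r, viewer gives the robot as it stands.
- The arm moves only by the tool apply_moves, never from a script. Its argument "targets" is a list of rows, each a list of 7 numbers: the shift along the tool's x, y, z in cm, then the turn, a rotation vector about the tool's x, y, z in degrees, then the gripper command: -1 is fully open, 1 is shut, values between are in proportion. A call has 1 to 12 rows; each row shifts and turns the pose as measured when the row begins, along the tool's axes as they then stand; what a row does not reach is not made up. A row lasts 1/8 s, in which the tool goes at most 62.5 mm and 10.7 degrees, less where a joint would pass 70% of its speed; a pose out of reach is approached as far as the arm can. A call is refused whole if a number of a shift passes 6.25 or a number of a turn 10.7, either way. A call with a gripper value outside its range is refused whole. The fingers move at their own pace and stop on an object; "newtons" is the grip in N (left out, the last holds). Time passes only in rows, so rows that do not move let the fingers close. It gives the time, the measured TCP pose, the force and the opening at its end, in the units of the state.
- r.get_state(): the state, without advancing time (a new reading comes with each control period).
- viewer.get_image(name): name is "scene" or "top" or "wrist"; returns a dict with "image" (400x640x3 uint8, red, green, blue), "intrinsics" (3x3 intrinsics, pixels), "position" and "rotation" of the camera in the world; the wrist camera has in their place "T_tool_cam" (4x4, takes a point from camera to tool coordinates, whose origin is the TCP and whose axes are the tool frame's). Camera axes: x right, y up, looking along -z (the intrinsics and any distortion apply to the point x, -y, -z); pixel columns grow to the right and rows downward; lengths in mm; the calibration is good to about 2 mm. The wrist camera is an equidistant fisheye: a pixel r from the principal point sees the ray r / f radians off the axis. A picture is of the moment at which its call begins: read the wrist's pose just before it. There is no depth.
- r.job_done(): hands the job in, once; it reports no verdict.
The state is a dict: "time": time; "joints": joint angles; "joint_vel": joint speeds; "joint_efforts": joint torques, N m; "position": TCP position; "tcp_rot": TCP orientation; "force": force on the tool from outside, world axes, zero at the start; "wrist_torque": the same for the moment, N m; "grip_width": finger opening in mm.
Only numpy, scipy, OpenCV 4.12 (cv2) and the standard library are available. Lean on these libraries where they do the work, as an engineer would, in place of code of your own. Each camera call takes 0.05 s, during which the arm holds its last target.

### The job

Start up the lamp: on top of the lamp supply press the raised near end of the wide rocker all the way down so that it stays over, then do the same with the narrow rocker, and only then press the round button on the loose hand control fully home and let it spring back. Use the fingertips only: do not pick up, tip or push the hand control about, and leave its square key, the turning knob on the supply and everything else on the bench alone.

Things in the scene. Friction and masses are not known exactly. Their poses are not given: they have to be found in the camera images.
- supply: lamp supply, a heavy fixed grey box 200 (x) x 340 (y) x 90 mm high with a level aluminium top at z = 0.09; origin at the centre of its underside, its x axis points away from the robot (turned by up to 0.2 rad). On its top, in a row along its y axis and 100 mm apart, stand the wide rocker, the narrow rocker and a knob, in any order
- wide_rocker_press (a point): pressing point of the wide rocker: on its upper face, middle of the raised half, 20 mm from the pivot towards the robot; moves with the rocker. The black plastic rocker is 44 mm wide (supply's y) and 56 mm long (supply's x), bent at its pivot in the middle. The point stands 24 mm above the supply's top when off and 16 mm above it when fully over; the bezel around the rocker is 10 mm above the top. The point's axes tilt with the rocker
- wide_rocker (a joint): joint of the wide rocker (rad): 0 = off as found (end nearest the robot raised, far half level), 0.40 = fully over (the near half level, the far half raised). Stiff: takes about 4 N at the pressing point, and stays where it is left, also half-way
- narrow_rocker_press (a point): pressing point of the narrow rocker: on its upper face, middle of the raised half, 20 mm from the pivot towards the robot; moves with the rocker. The black plastic rocker is 18 mm wide (supply's y) and 56 mm long (supply's x), bent at its pivot in the middle. The point stands 24 mm above the supply's top when off and 16 mm above it when fully over; the bezel around the rocker is 10 mm above the top. The point's axes tilt with the rocker
- narrow_rocker (a joint): joint of the narrow rocker (rad): 0 = off as found (end nearest the robot raised, far half level), 0.40 = fully over (the near half level, the far half raised). Stiff: takes about 4 N at the pressing point, and stays where it is left, also half-way
- knob_mark (a point): edge of the round black turning knob (44 mm across) on the supply, 20 mm off its axis; it moves when the knob is turned. Leave alone
- handset: loose hand control, a grey box 140 (x) x 70 (y) x 35 mm high, about 0.55 kg, lying on the bench beside the supply, turned any way; origin at the centre of its underside. It carries two black keys 70 mm apart along its x axis: round one at +x, square one at -x
- round_button_top (a point): centre of the top of the round push button, 30 mm across, on the hand control; 49 mm above the bench when up, 43 mm when fully home
- round_button (a joint): travel of the round button (m): 0 = up, 0.006 = fully home; it springs back, fully home takes about 5 N
- square_key (a joint): travel of the square 28 mm key on the hand control (m): 0 = up, 0.006 = fully home; same spring and height. Leave alone
- eyepiece_a: loose microscope eyepiece, dark steel, 32 mm across and 47 mm tall, standing on top of the lamp supply behind the controls; origin at its underside. Leave alone
- eyepiece_b: a second such eyepiece, 32 mm across, 47 mm tall, standing on the bench against the long side of the hand control; origin at its underside. Leave alone
- lens_mount: loose round lens in an upright dark ring on a 45 x 60 mm foot, 88 mm tall, on the bench nearer the robot than the supply; origin at its underside. Leave alone
- dropper: small amber glass bottle, 36 mm across, 70 mm tall; origin at its underside. Leave alone
- slide_box: flat wooden slide box, 90 x 120 x 30 mm; origin at its underside. Leave alone
- screwdriver: wooden-handled screwdriver, 160 mm long, lying on the bench. Leave alone
- dish: shallow glass dish, 80 mm across, 18 mm tall; origin at its underside. Leave alone

How it is judged:
By the outcome, as a careful person would: the job done as asked, in the order asked, and still so for the second after the job is handed in, with the robot touching nothing.
It also fails if it takes over 43 s, if anything falls off the work surface, if the arm or the gripper's body presses on something with over 40 N, if the wrist force passes 120 N, or if a joint passes its speed limit or range.

## Working session

There is one attempt and no reset: what is moved stays moved. The work goes in short steps, Python scripts to look and compute and a tool call to move; the robot and the scene stay as the last step left them, time stands still between calls to the robot, and variables do not carry over. Pictures are saved under pics/ and viewed, and the job is handed in when it is done.

Besides the shell and the picture viewer there is one more tool, called after "Emit:" by a JSON object that holds its "op" and its "data", one argument or row to a line. apply_moves: Moves the arm, as the interface text tells. Its arguments: {"type":"object","properties":{"targets":{"type":"array","items":{"type":"array","items":{"type":"number"}}},"newtons":{"type":"number"}},"required":["targets"]}

```bash
mkdir -p pics
cat > h.py <<'E'
import numpy as np, cv2
from plant import r, viewer
def grab(n,f):
    s=r.get_state(); d=viewer.get_image(n); cv2.imwrite('pics/'+f,d['image'][:,:,::-1])
    np.save('pics/'+f+'.npy',{'d':d,'s':s},allow_pickle=True); return s,d
def load(f): 
    o=np.load('pics/'+f+'.npy',allow_pickle=True).item(); return o['s'],o['d']
def ray(d,u,v):
    K=np.array(d['intrinsics']); p=np.array([(u-K[0,2])/K[0,0],-(v-K[1,2])/K[1,1],-1.])
    return np.array(d['position'],float),np.array(d['rotation'])@p
def onz(d,u,v,z):
    o,q=ray(d,u,v); return o+q*(z-o[2])/q[2]
def proj(d,P):
    K=np.array(d['intrinsics']); c=np.array(d['rotation']).T@(np.array(P,float)-d['position'])
    return K[0,0]*c[0]/-c[2]+K[0,2], K[1,1]*-c[1]/-c[2]+K[1,2]
E
python3 - <<'E'
from h import *
for n in ['scene','top','wrist']:
    s,d=grab(n,n+'0.png'); print({k:np.round(v,2).tolist() for k,v in d.items() if k!='image'})
print(s)
E
```

```text
{'intrinsics': [[416.15, 0.0, 313.73], [0.0, 416.15, 200.2], [0.0, 0.0, 1.0]], 'position': [896.6, 613.1, 833.98], 'rotation': [0.27, 0.09, 0.34, 0.9]}
{'intrinsics': [[451.79, 0.0, 312.87], [0.0, 451.79, 205.37], [0.0, 0.0, 1.0]], 'position': [461.17, 63.59, 1382.14], 'rotation': [-0.7, -0.02, 0.04, 0.71]}
{'intrinsics': [[309.71, 0.0, 315.34], [0.0, 309.71, 201.77], [0.0, 0.0, 1.0]], 'T_tool_cam': [[1.0, 0.0, -0.0, -0.75], [0.0, -0.96, -0.27, -72.44], [-0.0, 0.27, -0.96, -150.11], [0.0, 0.0, 0.0, 1.0]]}
{'time': 0.1, 'joints': array([ 1.55158777e+00,  3.85488484e-01,  6.76981283e-03, -4.56751615e-04,
       -1.19401257e+00, -2.58609611e-01]), 'joint_vel': array([-0.00064973, -0.00160762,  0.00204159,  0.00138397, -0.00061106,
        0.0012067 ]), 'joint_efforts': array([-1.20099008e-03, -3.91691601e+01,  1.87932551e+01,  4.23195228e+00,
        1.34097494e-02, -7.56505233e-05]), 'position': array([171.24094418, 600.5429953 , 232.56328594]), 'tcp_rot': array([-7.64460800e-04, -6.02320161e-01,  7.98253996e-01, -6.29789983e-04]), 'force': array([-0.68421243,  0.93606671,  0.2189077 ]), 'wrist_torque': array([-0.05343759, -0.04600219,  0.03214223]), 'grip_width': 86.86076869565184}
```

```bash
cat > fix.py <<'E'
s=open('h.py').read()
s=s.replace("def grab","from scipy.spatial.transform import Rotation as R\ndef q2m(q): return R.from_quat(np.asarray(q)[[1,2,3,0]]).as_matrix()\ndef grab").replace("np.array(d['rotation'])","q2m(d['rotation'])")
open('h.py','w').write(s)
E
python3 fix.py; python3 -c "
from h import *
s,d=load('top0.png'); print(onz(d,320,200,0))"
```

```text
[585.97636739   3.44064546   0.        ]
```

View pics/top0.png

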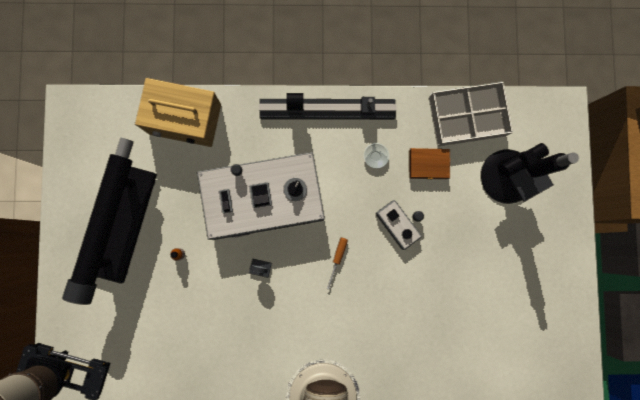

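View pics/scene0.png

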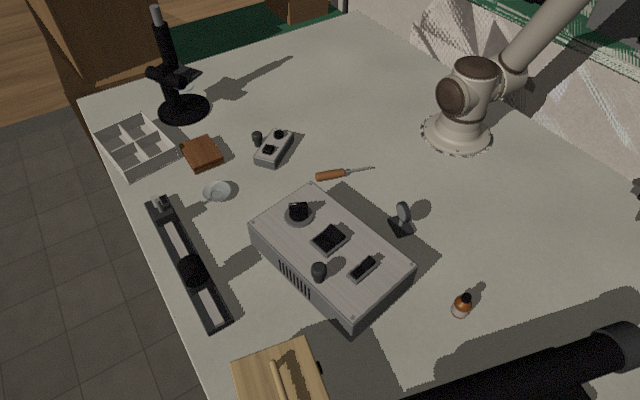

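View pics/wrist0.png

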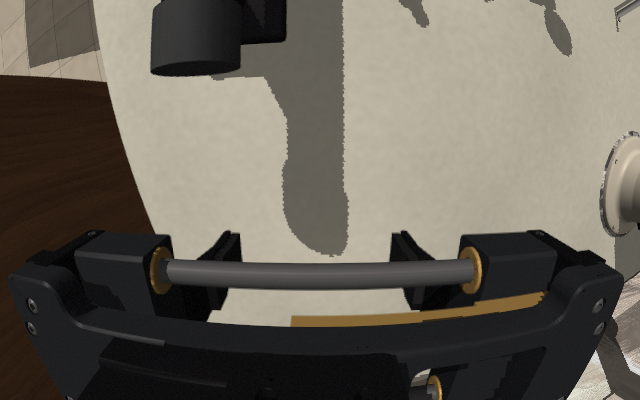

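Run:
```python
from h import *
s,d=load('top0.png'); im=d['image'][:,:,::-1]
a=cv2.resize(im[145:255,190:335],None,fx=5,fy=5,interpolation=cv2.INTER_CUBIC); b=cv2.resize(im[190:260,365:440],None,fx=8,fy=8,interpolation=cv2.INTER_CUBIC)
cv2.imwrite('pics/tA.png',a); cv2.imwrite('pics/tB.png',b)
s,d=load('scene0.png'); im=d['image'][:,:,::-1]
cv2.imwrite('pics/sA.png',cv2.resize(im[175:350,240:420],None,fx=4,fy=3.4*4/3.4*.85,interpolation=cv2.INTER_CUBIC))
```

```text
(no output)
```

View pics/tA.png

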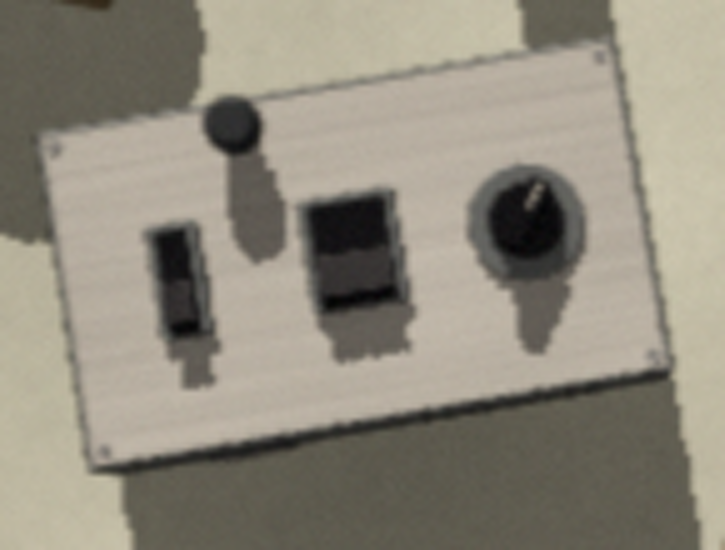

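View pics/tB.png

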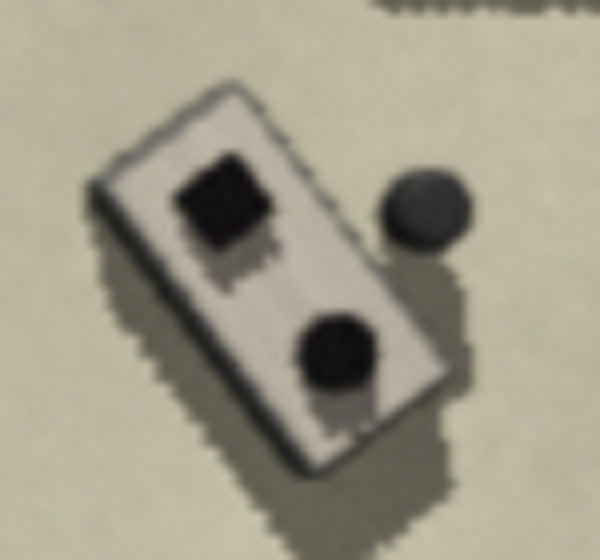

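Run:
```python
from h import *
s,d=load('top0.png'); s2,ds=load('scene0.png')
f=lambda p,k,o,z: onz(d,(p[0]+.5)/k-.5+o[0],(p[1]+.5)/k-.5+o[1],z)
C=np.array([f(p,5,(190,145),90) for p in [(44,138),(608,43),(668,370),(91,463)]])
print(C.round(1),[np.linalg.norm(C[i]-C[(i+1)%4]).round(1) for i in range(4)])
c=C.mean(0); ey=(C[0]+C[3]-C[1]-C[2]);ey/=np.linalg.norm(ey); ex=np.array([ey[1],-ey[0],0]); print('c',c,'yaw',np.arctan2(ex[1],ex[0]))
for n,p,z in [('narrowbezel',(180,281),100),('widebez',(355,251),100),('knob',(526,220),115),('eyeA',(233,125),137)]:
    P=f(p,5,(190,145),z); print(n,P.round(1),'local',((P-c)@ex).round(1),((P-c)@ey).round(1))
H=np.array([f(p,8,(365,190),35) for p in [(235,85),(97,183),(313,470),(450,370)]])
print(H.round(1),[np.linalg.norm(H[i]-H[(i+1)%4]).round(1) for i in range(4)],H.mean(0))
rb=f((337,352),8,(365,190),49);sk=f((223,202),8,(365,190),49);print('round',rb,'sq',sk,np.linalg.norm(rb-sk),'mid',(rb+sk)/2)
print('eyeB',f((428,208),8,(365,190),47))
print('scene round',proj(ds,rb),'sq',proj(ds,sk))
for ly in (100,0,-100): print(proj(ds,c+ey*ly+[0,0,10]))
```

```text
[[659.1 355.6  90. ]
 [714.   31.9  90. ]
 [524.3  -1.4  90. ]
 [473.1 326.6  90. ]] [np.float64(328.4), np.float64(192.6), np.float64(332.0), np.float64(188.3)]
c [592.62870175 178.17493481  90.        ] yaw 0.16140527330168764
narrowbezel [575.6 275.7 100. ] local -1.1 98.9
widebez [592.4 176.8 100. ] local -0.4 -1.4
knob [608.1  79.3 115. ] local -0.6 -100.1
eyeA [659.  241.1 137. ] local 75.6 51.4
[[ 581.4 -217.7   35. ]
 [ 544.7 -165.    35. ]
 [ 437.1 -244.1   35. ]
 [ 474.  -296.5   35. ]] [np.float64(64.3), np.float64(133.6), np.float64(64.1), np.float64(133.2)] [ 509.31590352 -230.81202629   35.        ]
round [ 480.77242256 -250.77404567   49.        ] sq [ 536.59908386 -209.43907026   49.        ] 69.46363296211868 mid [ 508.68575321 -230.10655796   49.        ]
eyeB [ 534.12897474 -286.53562204   47.        ]
scene round (np.float64(278.6825202815919), np.float64(132.31253040794365)) sq (np.float64(268.650265650093), np.float64(147.2355983331751))
(np.float64(362.57952382608113), np.float64(268.20413623930455))
(np.float64(329.0890215777628), np.float64(238.85066877308182))
(np.float64(299.10744030602535), np.float64(212.5726701954389))
```

View pics/sA.png

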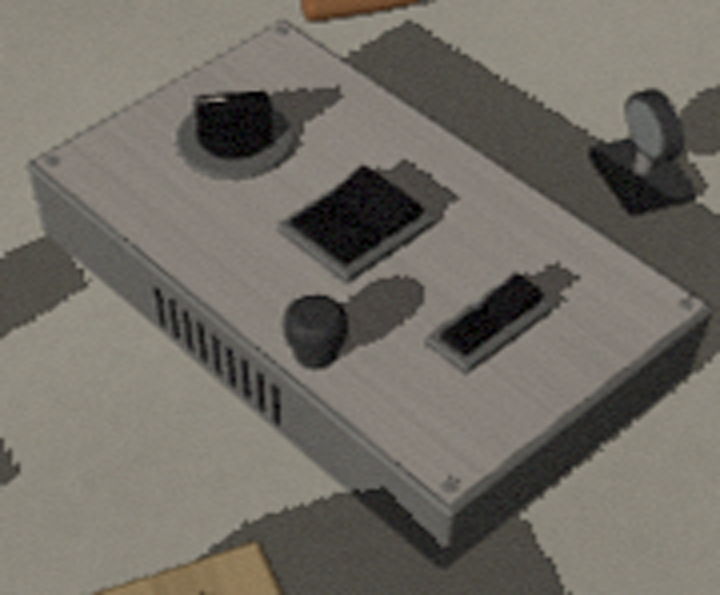

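Emit:
{"op": "apply_moves", "data": {
  "targets": [
    [4.2, -3.4, -1.5, 0, 0, 0, 1],
    [4.2, -3.4, -1.5, 0, 0, 0, 1],
    [4.2, -3.4, -1.5, 0, 0, 0, 1],
    [4.2, -3.4, -1.5, 0, 0, 0, 1],
    [4.2, -3.4, -1.5, 0, 0, 0, 1],
    [4.2, -3.4, 0, 0, 0, 0, 1],
    [0, 0, 0, 0, 0, -8.4, 1],
    [0, 0, 0, 0, 0, -8.4, 1],
    [0, 0, 0, 0, 0, -8.4, 1]
  ],
  "newtons": 15
}}

```text
time: 1.27
position: [300.9, 291.2, 308.4]
tcp_rot: [0.003, 0.766, -0.643, 0.002]
force: [-0.1, 1.2, 0.3]
grip_width: 5.4
```

```bash
cat >> h.py <<'E'
def to(x,y,z,yaw=None):
    s=r.get_state(); M=q2m(s['tcp_rot']); e=M.T@(np.array([x,y,z])-s['position'])/10
    o='t %.2f pos %s F %s w %.1f  rel(cm) %s'%(s['time'],s['position'].round(1),s['force'].round(1),s['grip_width'],e.round(2))
    if yaw is not None:
        # want tool x along -supply y, z down
        T=np.array([[np.sin(yaw),-np.cos(yaw),0],[-np.cos(yaw),-np.sin(yaw),0],[0,0,-1]]).T
        o+=' rot(deg) %s'%np.degrees(R.from_matrix(M.T@T).as_rotvec()).round(2)
    print(o)
E
python3 -c "
from h import *
to(572.7,173.6,160,.162)"
```

```text
t 1.27 pos [300.9 291.2 308.4] F [-0.1  1.2  0.3] w 5.4  rel(cm) [ 16.21 -24.74  14.9 ] rot(deg) [ 0.08 -0.36  0.74]
```

Emit:
{"op": "apply_moves", "data": {
  "targets": [
    [2.7, -4.1, 1.5, 0, 0, 0.7, 1],
    [2.7, -4.1, 1.5, 0, 0, 0, 1],
    [2.7, -4.1, 2, 0, 0, 0, 1],
    [2.7, -4.1, 2.5, 0, 0, 0, 1],
    [2.7, -4.1, 3, 0, 0, 0, 1],
    [2.7, -4.1, 3, 0, 0, 0, 1],
    [0, 0, 0, 0, 0, 0, 1]
  ]
}}

```text
time: 2.15
position: [578.3, 169.4, 168.7]
tcp_rot: [0.001, 0.764, -0.645, 0.0]
force: [-0.9, 0.7, -0.1]
grip_width: 0.5
```

```bash
python3 -c "
from h import *
to(572.7,173.6,140,.162)
grab('wrist','w1.png')"
```

```text
t 2.15 pos [578.3 169.4 168.7] F [-0.9  0.7 -0.1] w 0.5  rel(cm) [-0.52  0.48  2.87] rot(deg) [ 0.11 -0.13  0.34]
```

View pics/w1.png

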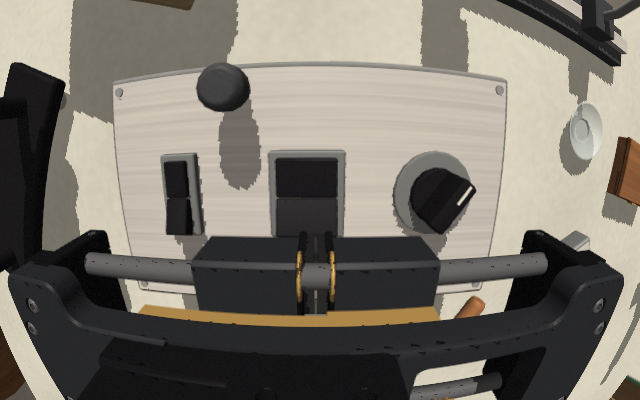

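Emit:
{"op": "apply_moves", "data": {
  "targets": [
    [-0.5, 0.5, 0, 0, 0, 0.3, 1],
    [0, 0, 1.6, 0, 0, 0, 1],
    [0, 0, 1.6, 0, 0, 0, 1],
    [0, 0, 0, 0, 0, 0, 1]
  ]
}}

```text
time: 2.7
position: [569.8, 177.0, 139.7]
tcp_rot: [-0.002, 0.764, -0.645, 0.001]
force: [-0.1, 0.0, 0.3]
grip_width: 0.4
```

```bash
python3 -c "
from h import *
to(572.7,173.6,117,.162)"
```

```text
t 2.70 pos [569.8 177.  139.7] F [-0.1  0.   0.3] w 0.4  rel(cm) [ 0.38 -0.22  2.27] rot(deg) [-0.28  0.04  0.35]
```

Emit:
{"op": "apply_moves", "data": {
  "targets": [
    [0.3, -0.2, 0.3, 0, 0, 0, 1],
    [0, 0, 0.6, 0, 0, 0, 1],
    [0, 0, 0.3, 0, 0, 0, 1]
  ]
}}

```text
time: 3.08
position: [573.0, 174.7, 127.9]
tcp_rot: [-0.003, 0.764, -0.645, 0.002]
force: [-0.6, -0.0, 1.2]
grip_width: 0.6
```

```bash
python3 -c "
from h import *
to(572.7,173.6,117,.162)"
```

```text
t 3.08 pos [573.  174.7 127.9] F [-0.6 -0.   1.2] w 0.6  rel(cm) [0.1  0.05 1.09] rot(deg) [-0.39  0.07  0.39]
```

Near contact, as expected. Press in small rows.

Emit:
{"op": "apply_moves", "data": {
  "targets": [
    [0, 0, 0.3, 0, 0, 0, 1],
    [0, 0, 0.3, 0, 0, 0, 1],
    [0, 0, 0.3, 0, 0, 0, 1]
  ]
}}

```text
time: 3.45
position: [571.7, 174.3, 119.5]
tcp_rot: [-0.002, 0.764, -0.645, 0.001]
force: [-3.3, 1.3, 4.5]
grip_width: 0.3
```

```bash
python3 -c "
from h import *
to(572.7,173.6,117,.162)"
```

```text
t 3.45 pos [571.7 174.3 119.5] F [-3.3  1.3  4.5] w 0.3  rel(cm) [ 0.08 -0.09  0.25] rot(deg) [-0.24  0.03  0.39]
```

Emit:
{"op": "apply_moves", "data": {
  "targets": [
    [0, 0, 0.3, 0, 0, 0, 1],
    [0, 0, 0.2, 0, 0, 0, 1]
  ]
}}

```text
time: 3.7
position: [571.7, 174.3, 117.3]
tcp_rot: [-0.002, 0.765, -0.644, 0.002]
force: [-8.2, -0.3, 17.7]
grip_width: 0.8
```

```bash
python3 -c "
from h import *
to(572.7,173.6,117,.162)"
```

```text
t 3.70 pos [571.7 174.3 117.3] F [-8.2 -0.3 17.7] w 0.8  rel(cm) [ 0.09 -0.09  0.03] rot(deg) [-0.26 -0.03  0.48]
```

Emit:
{"op": "apply_moves", "data": {
  "targets": [
    [0, 0, 0.15, 0, 0, 0, 1],
    [0, 0, -1.0, 0, 0, 0, 1],
    [0, 0, -3, 0, 0, 0, 1],
    [-5, 0, -0.5, 0, 0, 0, 1],
    [-4.5, 0, 0, 0, 0, -0.4, 1],
    [0, 0, 0, 0, 0, 0, 1]
  ]
}}

```text
time: 4.45
position: [559.1, 271.2, 164.1]
tcp_rot: [-0.006, 0.766, -0.642, 0.004]
force: [-0.2, -0.1, -0.2]
grip_width: 0.5
```

```bash
python3 -c "
from h import *
to(555.9,272.5,130,.162)
grab('wrist','w2.png')"
```

```text
t 4.45 pos [559.1 271.2 164.1] F [-0.2 -0.1 -0.2] w 0.5  rel(cm) [-0.18  0.34  3.4 ] rot(deg) [-0.83  0.15  0.79]
```

View pics/w2.png

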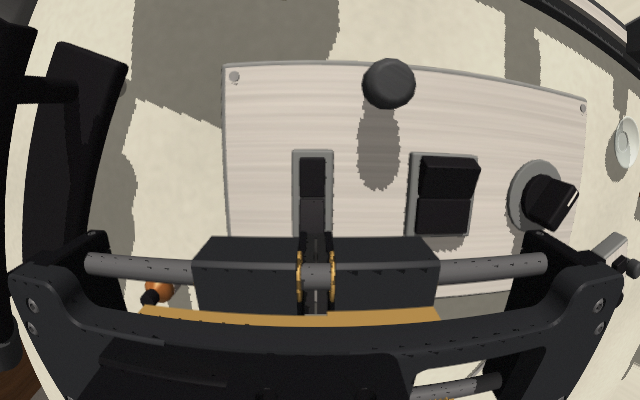

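Emit:
{"op": "apply_moves", "data": {
  "targets": [
    [-0.15, 0.3, 0.5, -0.8, 0.1, 0.8, 1],
    [0, 0, 1.5, 0, 0, 0, 1],
    [0, 0, 1.0, 0, 0, 0, 1],
    [0, 0, 0.3, 0, 0, 0, 1],
    [0, 0, 0, 0, 0, 0, 1]
  ]
}}

```text
time: 5.12
position: [556.0, 267.4, 127.4]
tcp_rot: [0.002, 0.76, -0.65, -0.001]
force: [-0.6, 0.8, 1.7]
grip_width: 0.1
```

```bash
python3 -c "
from h import *
to(555.9,272.5,117,.162)"
```

```text
t 5.12 pos [556.  267.4 127.4] F [-0.6  0.8  1.7] w 0.1  rel(cm) [-0.51 -0.07  1.04] rot(deg) [ 0.2  -0.06 -0.39]
```

Emit:
{"op": "apply_moves", "data": {
  "targets": [
    [-0.45, 0, -0.5, 0, 0, -0.4, 1],
    [0, 0, 0, 0, 0, 0, 1]
  ]
}}

```text
time: 5.38
position: [555.8, 272.3, 133.2]
tcp_rot: [0.001, 0.762, -0.647, -0.0]
force: [-0.4, 0.5, -0.7]
grip_width: 0.3
```

```bash
python3 -c "
from h import *
to(555.9,272.5,117,.162);to(555.9,272.5,117,.162)"
```

```text
t 5.38 pos [555.8 272.3 133.2] F [-0.4  0.5 -0.7] w 0.3  rel(cm) [-0.02 -0.01  1.62] rot(deg) [ 0.12 -0.03  0.05]
t 5.38 pos [555.8 272.3 133.2] F [-0.4  0.5 -0.7] w 0.3  rel(cm) [-0.02 -0.01  1.62] rot(deg) [ 0.12 -0.03  0.05]
```

Emit:
{"op": "apply_moves", "data": {
  "targets": [
    [0, 0, 0.5, 0, 0, 0, 1],
    [0, 0, 0.3, 0, 0, 0, 1],
    [0, 0, 0.3, 0, 0, 0, 1],
    [0, 0, 0.3, 0, 0, 0, 1]
  ]
}}

```text
time: 5.88
position: [554.5, 272.2, 119.9]
tcp_rot: [0.002, 0.762, -0.647, -0.001]
force: [-2.8, 0.2, 4.4]
grip_width: 0.3
```

```bash
python3 -c "
from h import *
to(555.9,272.5,117,.162)"
```

```text
t 5.88 pos [554.5 272.2 119.9] F [-2.8  0.2  4.4] w 0.3  rel(cm) [-0.01 -0.14  0.29] rot(deg) [ 0.21 -0.04  0.07]
```

Emit:
{"op": "apply_moves", "data": {
  "targets": [
    [0, 0, 0.3, 0, 0, 0, 1],
    [0, 0, 0.25, 0, 0, 0, 1],
    [0, 0, 0.15, 0, 0, 0, 1]
  ]
}}

```text
time: 6.25
position: [554.4, 272.2, 117.4]
tcp_rot: [0.002, 0.763, -0.646, -0.0]
force: [-5.0, -0.3, 8.4]
grip_width: 0.7
```

```bash
python3 -c "
from h import *
to(555.9,272.5,117,.162)"
```

```text
t 6.25 pos [554.4 272.2 117.4] F [-5.  -0.3  8.4] w 0.7  rel(cm) [-0.   -0.15  0.04] rot(deg) [ 0.14 -0.11  0.19]
```

Emit:
{"op": "apply_moves", "data": {
  "targets": [
    [0, 0, 0.3, 0, 0, 0, 1],
    [0, 0, 0.3, 0, 0, 0, 1]
  ]
}}

```text
time: 6.5
position: [554.4, 272.3, 117.3]
tcp_rot: [0.001, 0.764, -0.645, 0.001]
force: [-8.6, -1.6, 18.1]
grip_width: 0.4
```

```bash
python3 -c "
from h import *
to(555.9,272.5,117,.162)"
```

```text
t 6.50 pos [554.4 272.3 117.3] F [-8.6 -1.6 18.1] w 0.4  rel(cm) [-0.   -0.15  0.03] rot(deg) [ 0.01 -0.16  0.33]
```

Emit:
{"op": "apply_moves", "data": {
  "targets": [
    [0, 0, -1.0, 0, 0, 0, 1],
    [0, 0, -4, 0, 0, 0, 1],
    [0, 0, -5, 0, 0, 0, 1],
    [3, 2, -3, 0, 0, 0, 1],
    [4, 3, 0, 0, 0, 0, 1],
    [0, 0, 0, 0, 0, 0, 1]
  ]
}}

```text
time: 7.25
position: [519.4, 194.1, 249.7]
tcp_rot: [-0.002, 0.764, -0.646, 0.003]
force: [0.8, 0.2, -0.2]
grip_width: 0.6
```

```bash
python3 -c "
from h import *
to(480.8,-250.8,160,.162)
s,d=grab('wrist','w3.png')
s,d=grab('scene','s3.png');cv2.imwrite('pics/s3c.png',cv2.resize(d['image'][175:350,240:420,::-1],None,fx=4,fy=3.4,interpolation=cv2.INTER_CUBIC))"
```

```text
t 7.25 pos [519.4 194.1 249.7] F [ 0.8  0.2 -0.2] w 0.6  rel(cm) [43.2  11.28  9.  ] rot(deg) [-0.37 -0.14  0.31]
```

View pics/w3.png

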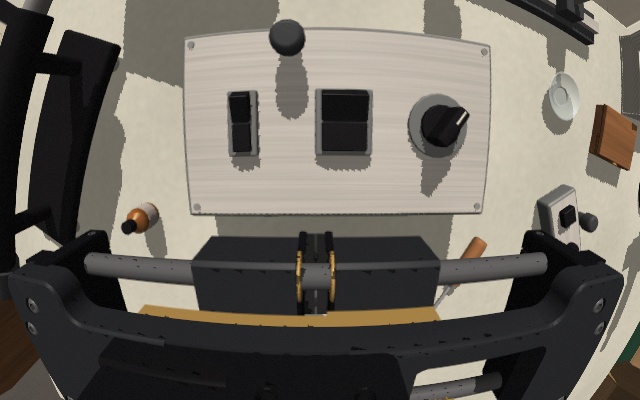

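View pics/s3c.png

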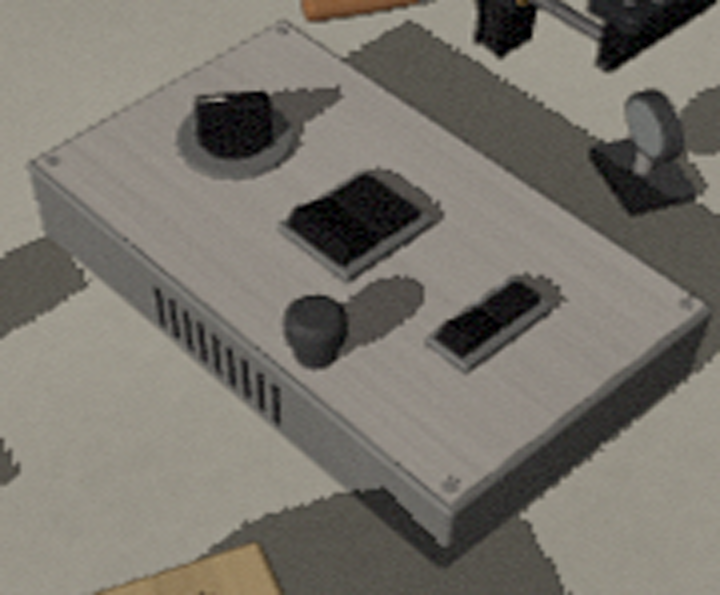

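Emit:
{"op": "apply_moves", "data": {
  "targets": [
    [5.2, 1.35, 0, 0, 0, 0, 1],
    [5.2, 1.35, 0, 0, 0, 0, 1],
    [5.2, 1.35, 0, 0, 0, 0, 1],
    [5.2, 1.35, 0, 0, 0, 0, 1],
    [5.2, 1.35, 0, 0, 0, 0, 1],
    [5.2, 1.35, 0, 0, 0, 0, 1],
    [5.2, 1.35, 0, 0, 0, 0, 1],
    [3.5, 0.9, 1, 0, 0, 0, 1],
    [0, 0, 1, 0, 0, 0, 1]
  ]
}}

```text
time: 8.48
position: [499.1, -221.5, 223.8]
tcp_rot: [-0.002, 0.767, -0.641, 0.005]
force: [0.2, 0.5, -0.6]
grip_width: 0.5
```

```bash
python3 -c "
from h import *
to(480.8,-250.8,80,.162)
s,d=grab('wrist','w4.png')"
```

```text
t 8.47 pos [ 499.1 -221.5  223.8] F [ 0.2  0.5 -0.6] w 0.5  rel(cm) [ 2.48  2.45 14.37] rot(deg) [-0.52 -0.32  0.96]
```

View pics/w4.png

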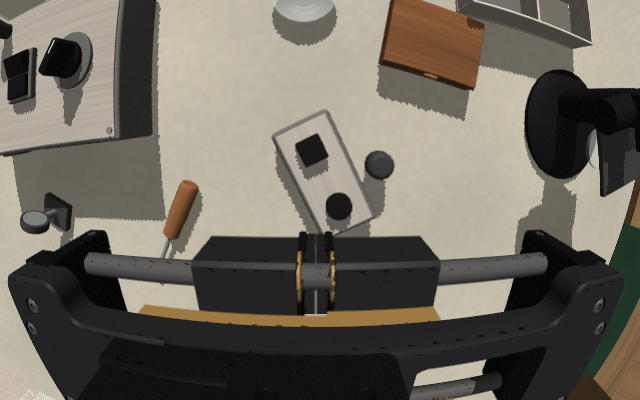

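Run:
```python
from h import *
s,d=load('w4.png'); K=d['intrinsics']; T=np.array(d['T_tool_cam'])
def f(u,v,z):
    a=np.array([u-K[0][2],v-K[1][2]]); rr=np.hypot(*a); th=rr/K[0][0]; x,y=a/rr*np.sin(th)
    c=np.array([x,-y,-np.cos(th)]); M=q2m(s['tcp_rot']); o=s['position']+M@T[:3,3]; q=M@T[:3,:3]@c
    return o+q*(z-o[2])/q[2]
print(f(339,206,49),f(312,150,49))
```

```text
[ 483.77990379 -250.76023478   49.        ] [ 538.77843278 -211.03256268   49.        ]
```

Emit:
{"op": "apply_moves", "data": {
  "targets": [
    [1.2, 1.2, 1.5, -0.5, -0.3, 0.9, 1],
    [1.2, 1.2, 2.5, 0, 0, 0, 1],
    [0, 0, 3, 0, 0, 0, 1],
    [0, 0, 3, 0, 0, 0, 1],
    [0, 0, 0, 0, 0, 0, 1]
  ]
}}

```text
time: 9.15
position: [478.8, -245.6, 116.2]
tcp_rot: [0.001, 0.764, -0.645, -0.003]
force: [-0.2, 0.0, 1.0]
grip_width: 0.4
```

```bash
python3 -c "
from h import *
to(480.8,-250.8,65,.162)"
```

```text
t 9.15 pos [ 478.8 -245.6  116.2] F [-0.2  0.   1. ] w 0.4  rel(cm) [ 0.57 -0.14  5.12] rot(deg) [0.33 0.18 0.4 ]
```

Views agree within 3 mm; aim for (482, -251).

Emit:
{"op": "apply_moves", "data": {
  "targets": [
    [0.55, -0.25, 1, 0.3, 0.2, 0.4, 1],
    [0, 0, 2, 0, 0, 0, 1],
    [0, 0, 1, 0, 0, 0, 1],
    [0, 0, 0, 0, 0, 0, 1]
  ]
}}

```text
time: 9.65
position: [486.1, -251.2, 77.9]
tcp_rot: [-0.001, 0.763, -0.647, 0.004]
force: [0.7, -0.3, 0.2]
grip_width: 0.4
```

```bash
python3 -c "
from h import *
to(482,-251,60,.162)"
```

```text
t 9.65 pos [ 486.1 -251.2   77.9] F [ 0.7 -0.3  0.2] w 0.4  rel(cm) [-0.09  0.41  1.79] rot(deg) [-0.38 -0.24  0.11]
```

Emit:
{"op": "apply_moves", "data": {
  "targets": [
    [-0.1, 0.35, 0, 0, 0, 0, 1],
    [0, 0, 0.5, 0, 0, 0, 1],
    [0, 0, 0.2, 0, 0, 0, 1],
    [0, 0, 0, 0, 0, 0, 1]
  ]
}}

```text
time: 10.15
position: [483.6, -251.2, 72.5]
tcp_rot: [-0.002, 0.763, -0.647, 0.006]
force: [1.0, 0.2, 0.0]
grip_width: 0.7
```

```bash
python3 -c "
from h import *
to(482,-251,54,.162)"
```

```text
t 10.15 pos [ 483.6 -251.2   72.5] F [1.  0.2 0. ] w 0.7  rel(cm) [-0.05  0.17  1.85] rot(deg) [-0.6  -0.34  0.13]
```

Emit:
{"op": "apply_moves", "data": {
  "targets": [
    [0, 0.15, 0.6, -0.5, -0.3, 0.1, 1],
    [0, 0, 0.5, 0, 0, 0, 1],
    [0, 0, 0.3, 0, 0, 0, 1],
    [0, 0, 0.3, 0, 0, 0, 1]
  ]
}}

```text
time: 10.65
position: [482.4, -251.5, 55.0]
tcp_rot: [-0.0, 0.762, -0.647, 0.001]
force: [-0.8, 0.5, 5.0]
grip_width: 0.5
```

```bash
python3 -c "
from h import *
to(482,-251,54,.162)"
```

```text
t 10.65 pos [ 482.4 -251.5   55. ] F [-0.8  0.5  5. ] w 0.5  rel(cm) [-0.06  0.04  0.1 ] rot(deg) [-0.09 -0.04  0.04]
```

Emit:
{"op": "apply_moves", "data": {
  "targets": [
    [0, 0, 0.25, 0, 0, 0, 1],
    [0, 0, 0.2, 0, 0, 0, 1]
  ]
}}

```text
time: 10.9
position: [482.5, -251.5, 54.2]
tcp_rot: [0.0, 0.763, -0.647, 0.001]
force: [-4.6, 4.1, 17.4]
grip_width: 0.6
```

```bash
python3 -c "
from h import *
to(482,-251,54,.162)"
```

```text
t 10.90 pos [ 482.5 -251.5   54.2] F [-4.6  4.1 17.4] w 0.6  rel(cm) [-0.06  0.04  0.02] rot(deg) [-0.04 -0.1   0.16]
```

Fully home (17 N, z = 43 at the tip). Release straight up and check.

Emit:
{"op": "apply_moves", "data": {
  "targets": [
    [0, 0, -0.6, 0, 0, 0, 1],
    [0, 0, -2, 0, 0, 0, 1],
    [0, 0, -5, 0, 0, 0, 1],
    [0, 0, -5, 0, 0, 0, 1],
    [0, 4, -3, 0, 0, 0, 1],
    [0, 4, 0, 0, 0, 0, 1],
    [0, 0, 0, 0, 0, 0, 1],
    [0, 0, 0, 0, 0, 0, 1]
  ]
}}

```text
time: 11.9
position: [402.4, -264.8, 214.6]
tcp_rot: [-0.0, 0.763, -0.646, 0.002]
force: [0.0, 0.3, -0.7]
grip_width: 0.6
```

```bash
python3 -c "
from h import *
to(482,-251,54,.162)
s,d=grab('wrist','w5.png')
s,d=grab('top','t5.png')
s0,d0=load('top0.png')
a=d['image'][:,:,::-1]
x=np.vstack([np.hstack([cv2.resize(i[140:260,180:440,::-1],None,fx=3,fy=2.5,interpolation=cv2.INTER_CUBIC)]) for i in (d0['image'],d['image'])])
cv2.imwrite('pics/cmp5.png',x)
"
```

```text
t 11.90 pos [ 402.4 -264.8  214.6] F [ 0.   0.3 -0.7] w 0.6  rel(cm) [-0.1  -8.04 16.07] rot(deg) [-0.14 -0.16  0.17]
```

View pics/cmp5.png

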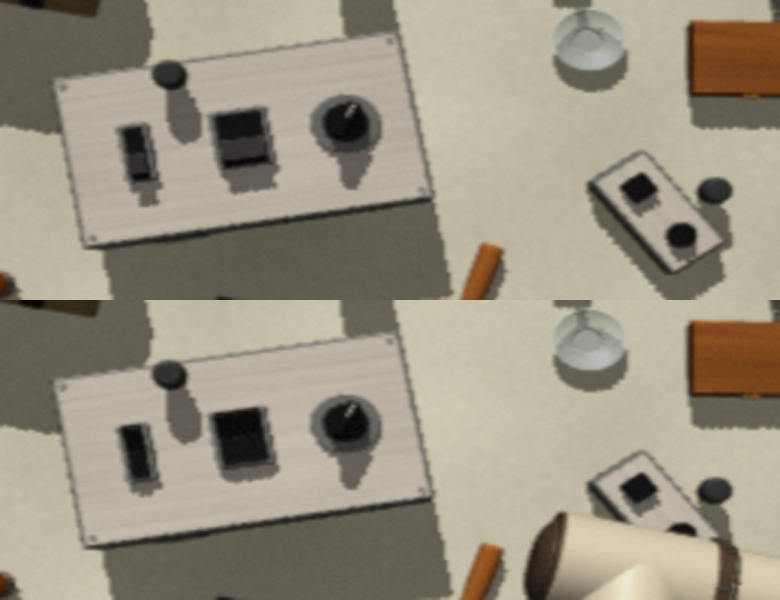

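View pics/w5.png

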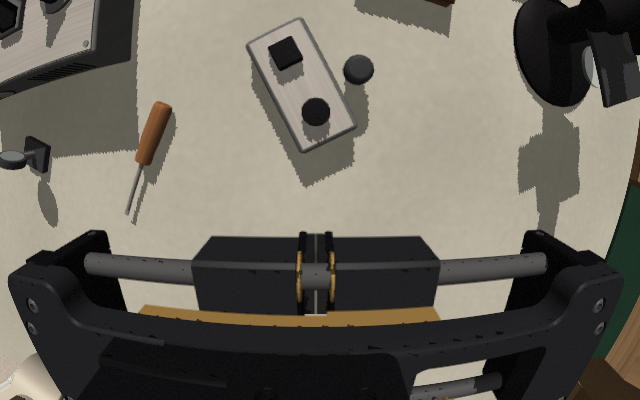

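```bash
python3 -c "
from h import *
print(r.job_done())"
```

```text
the job is handed in; nothing more can be done
None
```

I started the lamp in the order asked: wide rocker, then narrow rocker, then the round button. I used only the closed fingertips, and the job was handed in at about 12 s.

- **Rockers:** each was pressed until it hit a hard stop at about 18 N. The fingertips were then at about z = 106 mm, which is the 16 mm "fully over" height. Pictures taken afterwards show the near halves level and the far halves raised on both.
- **Round button:** I pressed it to 17 N with the fingertips at about z = 43 mm, its fully-home height, and then lifted straight off. I can't confirm by measurement that it sprang back, but the wrist picture shows it standing clear.
- **Everything else:** in the before and after pictures, the parts of the hand control in view, its square key, the knob, both eyepieces and the dish look unmoved. The arm hid part of the hand control in the last overhead picture. The arm was clear of everything when I handed in.
- **Disagreements:** the two views of the round button differed by about 3 mm, so I aimed between them. My first approach to the narrow rocker was 5 mm off sideways, with a light touch of about 2 N. I lifted off and corrected it before pressing.

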